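# Walk the block heater back to its locating rail

## Task

The dry-block heater is too heavy to shove straight: walk it forward by pushing on its near face, first near its left corner, then near its right, then its left again and so on, so that it swings clearly, at least five degrees out of square with the rail, each way, until its far face stands flush along the steel locating rail and square to it. Push gently, never with more than 24 N (a straight shove takes more), keep it on its feet and leave the other things on the bench alone.

Things in the scene. Friction and masses are not known exactly. Their poses are not given: they have to be found in the camera images.
- heater: Dry-block heater: white housing, grey top edge, aluminium block with 21 wells on top, black panel in its near face. 110 deep (x) x 220 wide (y) x 74 mm high; smooth, slippery walls upright from 8 to 50 mm. 4.5 kg (+-3 %), loose on four rubber feet at x = +-25, y = +-47 mm. Origin: middle of the underside, on the bench; x away from the near face, towards the rail, y left, z up. Straight push: 26 to 33 N.
- heater_near_left (a point): Left (+y) end of the heater's near (robot-side) face: x = -55, y = +110 mm, 30 mm above the bench. Pushed square some 12 mm in from this end, it takes 10 to 17 N (foot friction varies by 5 %) and the heater swings about a point near the feet of the other end; what lies past that point moves back a little.
- heater_near_right (a point): Right end of the near face: x = -55, y = -110 mm, 30 mm above the bench. Pushed there it behaves as at the left, mirrored.
- heater_far_left (a point): Left end of the heater's far face: x = +55, y = +110 mm, 30 mm above the bench. It must come to the rail. At the start it is some 51 to 76 mm short of it (heater square to the rail within 3 degrees).
- heater_far_right (a point): Right end of the far face: x = +55, y = -110 mm, 30 mm above the bench. It too must come to the rail.
- rail: Steel angle rail screwed to the bench beyond the heater, 260 mm long (y), 42 mm high, upright leg 12 mm thick; it does not give. Origin: on the bench under the middle of its near face. x points away from the robot, square to the face; the face is the plane x = 0, the foot of the angle lies behind it.
- rail_face (a point): Middle of the rail's near face, 30 mm above the bench.
- rail_diagonal (a point): Reference direction only: at rail_face, its x axis turned 45 degrees to the left of the rail's x axis. The heater's x axis makes 45 degrees with it when square, more when its left end is ahead, less when its right end is ahead.
- timer: Small white wedge-shaped timer, 35 x 62 x 52 mm, loose, origin under its middle; leave it alone.
- bottle_250: Glass media bottle with blue cap, 70 mm across, 143 mm high, loose, origin under its middle; leave it alone.

How it is judged:
On the way, in this order (a step that is already met when the one before it is completed fails the run):
1. the heater is swung with its left end ahead, at least 5 degrees out of square with the rail (angle between the x axis of heater and the x axis of rail_diagonal, either way round above 0.873 rad), for 0.1 s.
2. then with its right end ahead, at least 5 degrees (angle between the x axis of heater and the x axis of rail_diagonal, either way round below 0.698 rad), for 0.1 s.
3. then with its left end ahead again, at least 5 degrees (angle between the x axis of heater and the x axis of rail_diagonal, either way round above 0.873 rad), for 0.1 s.
At the end, for the whole second after the job is handed in: Both ends of the heater's far face are within 2 mm of the rail's near face, the heater's middle is within 60 mm of the rail's middle along it, and the heater stands level on its feet and at rest (x of heater_far_left in the frame of rail between -0.002 and 0.003 m and x of heater_far_right in the frame of rail between -0.002 and 0.003 m and y of heater in the frame of rail between -0.06 and 0.06 m and angle between heater's own z axis and vertical below 0.03 rad and linear speed of heater below 0.01 m/s); the robot touches nothing.
It fails at once if the robot pushes the heater with more than 24 N (contact force between any of the fingers, the arm and heater above 24 N).
It fails at once if the heater is tipped off its feet (angle between heater's own z axis and vertical above 0.08 rad).
It fails at once if the timer or the bottle is moved by more than 15 mm (distance of any of timer, bottle_250 from where it was at the start of the episode above 0.015 m).
It also fails if it takes over 72 s, if anything falls off the work surface, if the arm or the gripper's body presses on something with over 40 N, if the wrist force passes 120 N, or if a joint passes its speed limit or range.

## Robot

A 7-joint arm with a two-finger parallel gripper is mounted at the origin on a cart in front of the work surface, level with it; the furniture and walls round the work are solid. World frame = base frame: x ahead of the robot, y to its left, z up, the work surface at z = 0. Lengths are in m, angles in rad, forces in N, time in s.
With the tool pointing down it reaches from about 0.425 to 0.925 m from the base axis. Payload 6.8 kg.
Tool frame: the origin (TCP) lies at the very end of the fingers, on their centre line; the grasp point (between the pads) lies r.grip_depth behind it (r.grip_depth is the distance from the TCP to the grasp point, in m); z points along the fingers, x is the direction in which the jaws open and shut, and the axes are right-handed (so a half turn about z gives the same grasp; the last joint's range is limited). The gripper opens to 85 mm and grips with 20 to 120 N. Pads are 22 mm wide; open, the fingers measure 114 mm over their backs; the gripper's body (76 mm by 85 mm) begins 54 mm behind the grasp point. The pads swing forward as they close: fully open they stand 13 mm farther back than shut.
Start: joints at [1.207, 0.477, 0.022, 1.555, -0.011, 1.109, -0.083], TCP at [0.171, -0.653, 0.231] pointing down, gripper open.
Joint ranges: [-2.96, 2.96], [-0.34, 2.1], [-1.41, 1.46], [0.24, 2.44], [-1.37, 4.51], [0.17, 1.92], [-2.96, 2.96]. Speed limits (rad/s): [2.39, 2.39, 3.14, 3.14, 3.14, 3.14, 3.14].

## Interface

Orientations are given as a rotation vector (axis times angle).
In Python, from bench import readout, grab_frame, workorder, r gives the robot as it stands.
- The arm moves only by the shell command python3 -m handwheel 'ROWS' [FORCE]. ROWS is text: rows parted by semicolons, each of 7 numbers parted by spaces: the shift along the tool's x, y, z in mm, then the turn, a rotation vector about the tool's x, y, z in degrees, then the finger opening in mm, from 0 to 85.4. A call has 1 to 12 rows; each row is the pose to reach, as a shift and turn from the pose commanded when the call began, along the tool's axes at that moment; what a row does not reach only later rows make up. A row lasts 1/8 s, in which the tool goes at most 62.5 mm and 10.7 degrees, less where a joint would pass 70% of its speed; a pose out of reach is approached as far as the arm can. A call with a gripper value outside its range is refused whole. The fingers move at their own pace and stop on an object; FORCE is the grip in N (left out, the last holds). Time passes only in rows, so rows that repeat a pose let the fingers close. It gives the time, the measured TCP pose, the force and the opening at its end, in the units of the state.
- readout.get_obs(): the state, without advancing time (a new reading comes with each control period).
- grab_frame(name): name is "scene" or "top"; returns a dict with "pixels" (384x512x3 uint8, red, green, blue), "fx", "fy", "cx", "cy" (pixels), "rvec" (rotation vector, rad) and "tvec" (3), from world to camera coordinates, as OpenCV has them. Camera axes: x right, y down, z forward; pixel columns grow to the right and rows downward; lengths in m; the calibration is good to about 2 mm. A picture is of the moment at which its call begins. There is no depth.
- workorder.hand_in(): hands the job in, once; it reports no verdict.
The state is a dict: "clock": time; "joints": joint angles; "qvel": joint speeds; "tau": joint torques, N m; "tcp_pos": TCP position; "orientation": TCP orientation; "contact_force": force on the tool from outside, world axes, zero at the start; "moment": the same for the moment, N m; "grip_width": finger opening in m.
Only numpy, scipy, OpenCV 4.12 (cv2) and the standard library are available. Lean on these libraries where they do the work, as an engineer would, in place of code of your own. Each camera call takes 0.05 s, during which the arm holds its last target.

## Working session

There is one attempt and no reset: what is moved stays moved. The work goes in short steps, Python scripts to look and compute and a shell command to move; the robot and the scene stay as the last step left them, time stands still between calls to the robot, and variables do not carry over. Pictures are saved under pics/ and viewed, and the job is handed in when it is done.

```bash
ls; mkdir -p pics; python3 - <<'E'
from bench import readout, grab_frame, workorder, r
import cv2
print(readout.get_obs(), r.grip_depth)
for n in ("scene","top"):
    f=grab_frame(n); cv2.imwrite(f"pics/{n}0.png",f["pixels"][:,:,::-1]); print({k:v for k,v in f.items() if k!="pixels"})
E
```

```text
pics
{'clock': 0.0, 'joints': array([ 1.20691323,  0.47778897,  0.02232406,  1.55646479, -0.01150225,
        1.10933524, -0.08310729]), 'qvel': array([ 1.26404365e-03,  2.51294526e-03,  8.64025070e-05,  8.39517160e-04,
        3.91214461e-04,  1.14598797e-03, -1.92362718e-05]), 'tau': array([-6.32156643e-04, -5.96457696e+01,  1.60782784e+00, -2.81198984e+01,
        1.24740784e-02,  9.53816925e-03,  1.64188918e-05]), 'tcp_pos': array([ 0.1706164 , -0.65244918,  0.23032727]), 'orientation': array([-2.48583379e+00,  1.91930170e+00,  2.44142332e-03]), 'contact_force': array([-0.04043912, -0.73239705,  0.26322274]), 'moment': array([-0.00911086, -0.00636249,  0.029731  ]), 'grip_width': 0.08577724042101063} 0.0187
{'fx': 452.7327267574158, 'fy': 452.7327267574158, 'cx': 251.97887062721452, 'cy': 197.19587552457236, 'rvec': array([ 1.2279716 , -2.2164559 ,  0.98740515]), 'tvec': array([0.23459628, 0.38372414, 0.59228306])}
{'fx': 453.5906535196993, 'fy': 453.5906535196993, 'cx': 259.04037058575426, 'cy': 187.38014581480007, 'rvec': array([ 2.18024968, -2.16083462,  0.1442732 ]), 'tvec': array([-0.10970557,  0.56524158,  0.96139409])}
```

View pics/scene0.png

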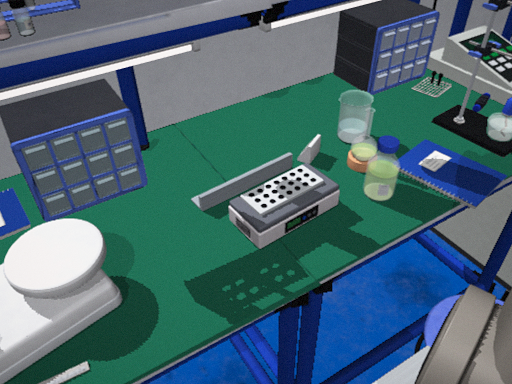

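View pics/top0.png

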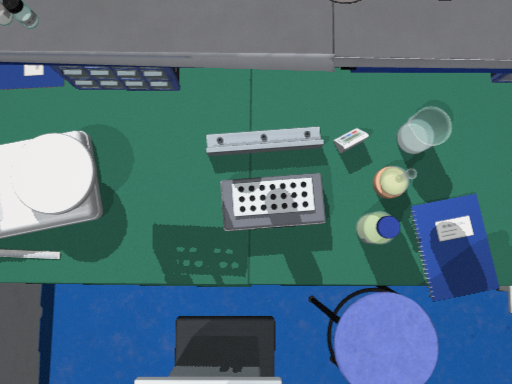

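The scene view shows the heater (285,205) in front of the rail (245,180). The timer is beyond its right end (312,150) and the bottle is at (382,170). The top view has the heater at (273,202), the rail at (265,140), the timer at (351,139) and the bottle at (380,228). Next I'll enlarge the top view to find corners.

```bash
cat > h.py <<'E'
import numpy as np, cv2
from bench import readout, grab_frame
def cam(f):
    R=cv2.Rodrigues(np.array(f["rvec"]))[0]; return R,np.array(f["tvec"])
def ray(f,uv,z):
    R,t=cam(f); d=R.T@np.array([(uv[0]-f["cx"])/f["fx"],(uv[1]-f["cy"])/f["fy"],1]); c=-R.T@t
    return c+d*(z-c[2])/d[2]
def proj(f,P):
    R,t=cam(f); p=R@np.array(P)+t; return np.array([f["fx"]*p[0]/p[2]+f["cx"],f["fy"]*p[1]/p[2]+f["cy"]])
E
python3 - <<'E'
from h import *
f=grab_frame("top")
for uv in [(221,182),(322,176),(326,222),(222,230)]: print(ray(f,uv,.06))
for uv in [(207,155),(323,149),(206,133),(320,127)]: print(ray(f,uv,.042))
print(ray(f,(351,141),.03),ray(f,(388,228),.14))
R,t=cam(f);print("cam",-R.T@t)
im=f["pixels"][100:250,190:340,::-1]
cv2.imwrite("pics/t1.png",cv2.resize(im,None,fx=4,fy=4,interpolation=cv2.INTER_CUBIC))
f=grab_frame("scene");R,t=cam(f);print("cam",-R.T@t)
im=f["pixels"][125:255,180:350,::-1]
cv2.imwrite("pics/s1.png",cv2.resize(im,None,fx=4,fy=4,interpolation=cv2.INTER_CUBIC))
E
```

```text
[ 0.57388439 -0.02289794  0.06      ]
[ 0.58907746 -0.23913227  0.06      ]
[ 0.49062528 -0.24684795  0.06      ]
[ 0.4719006  -0.02678709  0.06      ]
[0.63538905 0.00993651 0.042     ]
[ 0.65168709 -0.24466363  0.042     ]
[0.68448397 0.01316426 0.042     ]
[ 0.70113122 -0.23841494  0.042     ]
[ 0.67304608 -0.30951765  0.03      ] [ 0.4768006 -0.3545405  0.14     ]
cam [ 0.45207396 -0.08739329  1.02166702]
cam [-0.04795495  0.2882039   0.68389889]
```

View pics/t1.png

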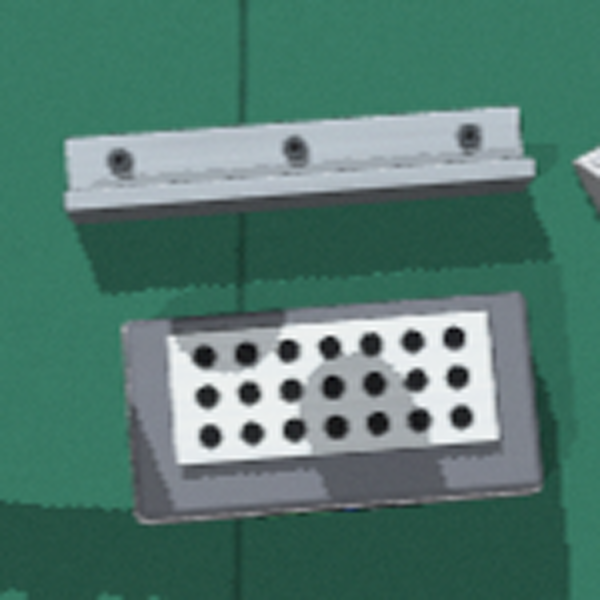

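View pics/s1.png

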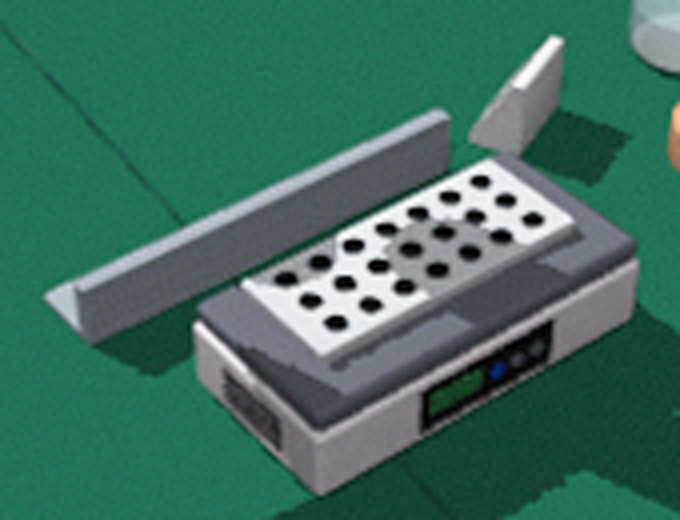

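```bash
cat >> h.py <<'E'
def edge_fit(img,p0,p1,half=6,n=60,sign=None):
    """sub-pixel edge along p0-p1: strongest gray gradient across; returns line pts (RANSAC-ish huber fit) endpoints"""
    g=cv2.GaussianBlur(cv2.cvtColor(img,cv2.COLOR_RGB2GRAY),(3,3),0).astype(np.float32)
    p0,p1=np.array(p0,float),np.array(p1,float); d=(p1-p0)/np.linalg.norm(p1-p0); nn=np.array([-d[1],d[0]])
    s=np.arange(-half,half+.01,.25); pts=[]
    for a in np.linspace(.06,.94,n):
        c=p0+a*(p1-p0); q=c+s[:,None]*nn
        v=cv2.remap(g,q[:,0].astype(np.float32)[None],q[:,1].astype(np.float32)[None],cv2.INTER_LINEAR)[0]
        gr=np.gradient(v); gr=np.abs(gr) if sign is None else sign*gr
        pts.append(q[np.argmax(gr)])
    vx,vy,x0,y0=cv2.fitLine(np.array(pts,np.float32),cv2.DIST_HUBER,0,.01,.01).ravel()
    b=np.array([x0,y0]);v=np.array([vx,vy]); 
    return [b+v*np.dot(p-b,v) for p in (p0,p1)]
def wells(f,roi=None,z=.074,thr=70):
    im=f["pixels"]; g=im.max(axis=2); x0,y0,x1,y1=roi or (195,110,345,250)
    up=cv2.resize(g[y0:y1,x0:x1],None,fx=4,fy=4,interpolation=cv2.INTER_CUBIC)
    m=(up<thr).astype(np.uint8); n,l,st,c=cv2.connectedComponentsWithStats(m)
    out=[]
    for i in range(1,n):
        a=st[i,4]; w,h=st[i,2],st[i,3]
        if 120<a<900 and max(w,h)<1.7*min(w,h): out.append(((c[i]+.5)/4-.5+[x0,y0]))
    return np.array(out)
E
python3 - <<'E'
from h import *
f=grab_frame("top"); im=f["pixels"]
w=wells(f); print(len(w))
W=np.array([ray(f,p,.074)[:2] for p in w]); 
(c,s,a)=cv2.minAreaRect((W*1000).astype(np.float32)); print("wells rect",c,s,a, W.mean(0))
def L(name,p0,p1,z,h=4,sg=None):
    e=edge_fit(im,p0,p1,h,sign=sg); A,B=[ray(f,p,z) for p in e]; d=A-B
    print(name,np.round(e,1).tolist(),np.round(A,4),np.round(B,4),"yaw",np.degrees(np.arctan2(-d[0],d[1])))
L("rail top near edge",(206.5,151.7),(323.5,144.5),.042,3)
L("heater near",(225,230),(325,222.5),.05)
L("heater far",(220.7,180.5),(320,173),.05)
L("heater L",(225,230),(220.7,180.5),.05)
L("heater R",(325,222.5),(320,173),.05)
f=grab_frame("scene")
# scene s1 px -> full
im=f["pixels"]
for n,p in {"rail topR":(449,113),"rail topL":(80,286),"rail botL":(92,342),"heat nearL top":(318,432),"nearL bot":(320,495),"nearR top":(637,255),"farL top":(196,323)}.items():
    uv=(180+p[0]/4,125+p[1]/4); print(n,uv,[np.round(ray(f,uv,z),3) for z in (0.0,.008,.042,.05)])
E
```

```text
21
wells rect (543.0598754882812, -132.83544921875) (42.19710159301758, 132.12689208984375) 4.905445098876953 [ 0.54306085 -0.1328689 ]
rail top near edge [[206.5, 152.1], [323.4, 143.6]] [0.6419 0.0111 0.042 ] [ 0.6639 -0.2457  0.042 ] yaw 4.891827266241963
heater near [[225.1, 230.9], [325.0, 222.7]] [ 0.4702 -0.0327  0.05  ] [ 0.4894 -0.2464  0.05  ] yaw 5.1292613312482525
heater far [[221.0, 184.0], [320.3, 176.5]] [ 0.5708 -0.0222  0.05  ] [ 0.5894 -0.2369  0.05  ] yaw 4.955979167831197
heater L [[223.9, 230.1], [220.4, 180.5]] [ 0.472  -0.0301  0.05  ] [ 0.5783 -0.0208  0.05  ] yaw 94.99541547143878
heater R [[325.0, 222.5], [319.7, 173.0]] [ 0.4899 -0.2464  0.05  ] [ 0.597  -0.2358  0.05  ] yaw 95.69272229589862
rail topR (292.25, 153.25) [array([ 0.712, -0.282,  0.   ]), array([ 0.703, -0.276,  0.008]), array([ 0.666, -0.247,  0.042]), array([ 0.657, -0.241,  0.05 ])]
rail topL (200.0, 196.5) [array([ 0.69 , -0.007,  0.   ]), array([ 0.681, -0.004,  0.008]), array([0.644, 0.011, 0.042]), array([0.636, 0.014, 0.05 ])]
rail botL (203.0, 210.5) [array([0.644, 0.008, 0.   ]), array([0.636, 0.012, 0.008]), array([0.601, 0.026, 0.042]), array([0.593, 0.029, 0.05 ])]
heat nearL top (259.5, 233.0) [array([ 0.517, -0.06 ,  0.   ]), array([ 0.511, -0.056,  0.008]), array([ 0.482, -0.039,  0.042]), array([ 0.476, -0.035,  0.05 ])]
nearL bot (260.0, 248.75) [array([ 0.479, -0.037,  0.   ]), array([ 0.473, -0.034,  0.008]), array([ 0.447, -0.017,  0.042]), array([ 0.441, -0.014,  0.05 ])]
nearR top (339.25, 188.75) [array([ 0.538, -0.292,  0.   ]), array([ 0.531, -0.286,  0.008]), array([ 0.502, -0.257,  0.042]), array([ 0.495, -0.25 ,  0.05 ])]
farL top (229.0, 205.75) [array([ 0.626, -0.048,  0.   ]), array([ 0.618, -0.044,  0.008]), array([ 0.585, -0.027,  0.042]), array([ 0.577, -0.023,  0.05 ])]
```

```bash
cat >> h.py <<'E'
from scipy.spatial.transform import Rotation as Ro
YAW=4.9; RP=np.array([.653,-.117])
rx=np.array([np.cos(np.radians(YAW)),np.sin(np.radians(YAW))]); ry=np.array([-rx[1],rx[0]])
def tool(tilt=8,yaw=YAW):
    c,s=np.cos(np.radians(yaw)),np.sin(np.radians(yaw))
    M=np.array([[s,-c,0],[-c,-s,0],[0,0,-1]]).T
    return M@Ro.from_euler('x',tilt,degrees=True).as_matrix()
def row(P,Rt,o=None):
    o=o or readout.get_obs(); R0=Ro.from_rotvec(o["orientation"]).as_matrix()
    d=R0.T@(np.array(P)-o["tcp_pos"])*1000; v=Ro.from_matrix(R0.T@Rt).as_rotvec(degrees=True)
    return np.round(d,1).tolist(),np.round(v,2).tolist()
def r2w(a,b): return RP+rx*a+ry*b      # rail frame (m) -> world
def w2r(p): d=np.array(p)[:2]-RP; return np.array([d@rx,d@ry])
def st():
    o=readout.get_obs(); print("t",round(o["clock"],2),"tcp",np.round(o["tcp_pos"],4),"rail mm",np.round(w2r(o["tcp_pos"])*1000,1),"F rail",np.round([o["contact_force"][:2]@rx,o["contact_force"][:2]@ry,o["contact_force"][2]],2),"rv",np.round(np.degrees((Ro.from_matrix(tool()).inv()*Ro.from_rotvec(o["orientation"])).as_rotvec()),2))
E
python3 - <<'E'
from h import *
st()
print(w2r((.470,-.031)),w2r((.45,-.049)))
print(row((.40,-.30,.22),tool()))
print(row((.45,-.049,.20),tool()))
E
```

```text
t 0.3 tcp [ 0.1707 -0.6529  0.231 ] rail mm [-526.3 -492.7] F rail [-0.04  0.17 -0.38] rv [-7.99 -0.71 -9.74]
[-0.17498533  0.10131699] [-0.19644974  0.08509112]
([-283.4, -311.1, 11.1], [7.99, 0.71, 9.74])
([-513.5, -423.0, 31.3], [7.99, 0.71, 9.74])
```

```bash
python3 -m handwheel '-36 -39 1 4 0 5 0; -72 -78 3 8 0.7 9.7 0; -108 -117 4 8 0.7 9.7 0; -144 -156 5 8 0.7 9.7 0; -180 -195 7 8 0.7 9.7 0; -216 -234 8 8 0.7 9.7 0; -250 -273 10 8 0.7 9.7 0; -283 -311 11 8 0.7 9.7 0; -283 -311 11 8 0.7 9.7 0' 60
python3 - <<'E'
from h import *
st(); print(row((.45,-.049,.12),tool()))
E
```

```text
clock: 1.42
tcp_pos: [0.4024, -0.2968, 0.2206]
orientation: [-2.243, 2.042, -0.144]
contact_force: [-0.6, -0.0, -0.0]
grip_width: -0.0004
t 1.43 tcp [ 0.4024 -0.2968  0.2206] rail mm [-265.  -157.7] F rail [-0.56  0.03 -0.02] rv [ 0.08 -0.07 -0.46]
([-242.2, -55.7, 109.5], [-0.08, 0.07, 0.46])
```

```bash
python3 -m handwheel '-45 -10 15 0 0 0.4 0; -95 -22 35 0 0 0.4 0; -145 -33 60 0 0 0.4 0; -195 -45 85 0 0 0.4 0; -242 -56 109 0 0 0.4 0; -242 -56 109 0 0 0.4 0'
python3 - <<'E'
from h import *
st(); print(row((.45,-.049,.018),tool()))
for n in ("scene","top"):
    f=grab_frame(n); cv2.imwrite(f"pics/{n}2.png",f["pixels"][:,:,::-1])
E
```

```text
clock: 2.17
tcp_pos: [0.4494, -0.0504, 0.119]
orientation: [-2.236, 2.053, -0.14]
contact_force: [0.2, -0.7, 0.7]
grip_width: 0.0001
t 2.17 tcp [ 0.4494 -0.0504  0.119 ] rail mm [-197.2   83.8] F rail [ 0.11 -0.71  0.69] rv [-0.09 -0.1   0.01]
([-1.1, 13.2, 100.1], [0.09, 0.1, -0.01])
```

View pics/scene2.png

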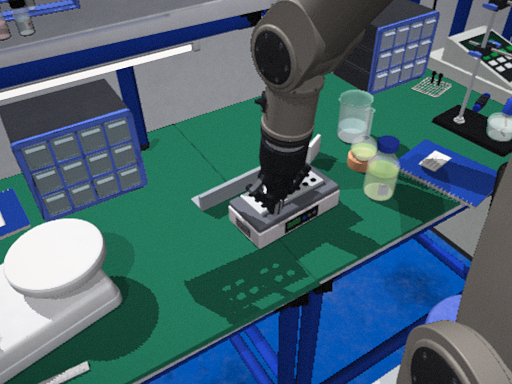

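View pics/top2.png

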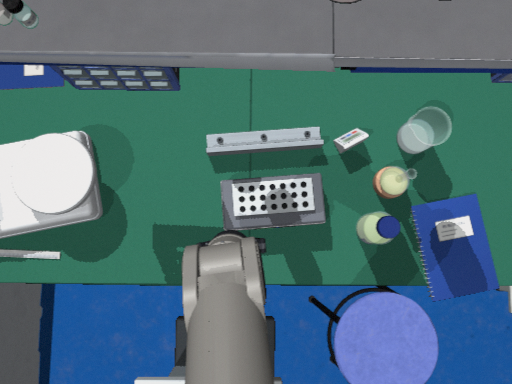

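The top view shows the arm standing behind the heater, with its tip near (230,235). All 21 wells are visible, so I can track the heater from the top while pushing.

```bash
cat >> h.py <<'E'
OFF=np.array([.009,.004])  # wells centre in heater frame
def pose(save=None):
    f=grab_frame("top"); w=wells(f,(190,110,350,250))
    W=np.array([ray(f,p,.074)[:2] for p in w])
    c,s,a=cv2.minAreaRect((W*1000).astype(np.float32)); a=(a+45)%90-45
    c=np.array(c)/1000; R=lambda t:np.array([[np.cos(t),-np.sin(t)],[np.sin(t),np.cos(t)]])
    o=c-R(np.radians(a))@OFF; g=a-YAW; h=R(np.radians(g)); q=w2r(o)
    C={k:np.round((q+h@np.array(v))*1000,1) for k,v in dict(FL=(.055,.11),FR=(.055,-.11),NL=(-.055,.11),NR=(-.055,-.11)).items()}
    print("n",len(w),"rect",np.round(s,1),"yaw rel",round(g,2),"ctr",np.round(q*1000,1),C)
    if save: cv2.imwrite(save,f["pixels"][100:260,180:350,::-1].repeat(3,0).repeat(3,1))
E
python3 -m handwheel '0 4 30 0 0 0 0; 0 8 60 0 0 0 0; 0 12 85 0 0 0 0; -1 13 100 0 0 0 0; -1 13 100 0 0 0 0'
python3 - <<'E'
from h import *
st(); pose()
f=grab_frame("scene");cv2.imwrite("pics/s3.png",cv2.resize(f["pixels"][125:275,180:350,::-1],None,fx=3,fy=3))
E
```

```text
clock: 2.9
tcp_pos: [0.4502, -0.0543, 0.0189]
orientation: [-2.228, 2.064, -0.144]
contact_force: [-0.7, 0.6, 0.4]
grip_width: -0.0003
t 2.9 tcp [ 0.4502 -0.0543  0.0189] rail mm [-196.7   79.8] F rail [-0.69  0.63  0.42] rv [-0.06  0.09  0.52]
n 21 rect [ 42.2 132.1] yaw rel -0.02 ctr [-119.9  -10.4] {'FL': array([-64.9,  99.6]), 'FR': array([ -65. , -120.4]), 'NL': array([-174.9,   99.6]), 'NR': array([-175. , -120.4])}
```

View pics/s3.png

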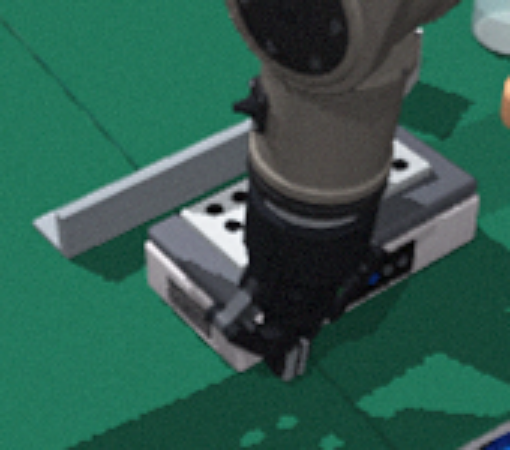

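The scene view shows the fingertips at (290,365), standing just in front of the near-left corner at (240,365). Now I'll make contact and start a slow push.

```bash
python3 -m handwheel '-3 -3 0.4 0 0 0 0; -6 -6 0.8 0 0 0 0; -6 -7.5 1 0 0 0 0; -6 -9 1.2 0 0 0 0; -6 -10 1.4 0 0 0 0; -6 -11 1.5 0 0 0 0; -6 -12 1.7 0 0 0 0; -6 -13 1.8 0 0 0 0; -6 -14 2 0 0 0 0'
python3 - <<'E'
from h import *
st(); pose()
E
```

```text
clock: 4.12
tcp_pos: [0.4611, -0.0456, 0.0183]
orientation: [-2.233, 2.063, -0.138]
contact_force: [-8.0, -0.3, 3.4]
grip_width: 0.0
t 4.12 tcp [ 0.4611 -0.0456  0.0183] rail mm [-185.1   87.5] F rail [-8.02  0.39  3.35] rv [-0.32  0.04  0.37]
n 22 rect [ 73.3 237.7] yaw rel 14.2 ctr [-130.7   35.8] {'FL': array([-104.3,  155.9]), 'FR': array([-50.4, -57.4]), 'NL': array([-211. ,  128.9]), 'NR': array([-157. ,  -84.4])}
```

```bash
cat >> h.py <<'E'
_w0=wells
def wells(f,roi=None,**k):
    w=_w0(f,roi,**k)
    D=np.linalg.norm(w[:,None]-w[None],axis=2); m=(D<14).astype(int)
    from scipy.sparse.csgraph import connected_components
    n,l=connected_components(m); return w[l==np.bincount(l).argmax()]
E
python3 -m handwheel '0 -2 0.3 0 0 0 0; 0 -4 0.6 0 0 0 0; 0 -6 0.8 0 0 0 0; 0 -8 1.1 0 0 0 0; 0 -10 1.4 0 0 0 0; 0 -12 1.7 0 0 0 0; 0 -14 2 0 0 0 0; 0 -16 2.2 0 0 0 0; 0 -18 2.5 0 0 0 0; 0 -20 2.8 0 0 0 0'
python3 - <<'E'
from h import *
st(); pose()
E
```

```text
clock: 5.42
tcp_pos: [0.4772, -0.0432, 0.0167]
orientation: [-2.238, 2.065, -0.13]
contact_force: [-12.9, 4.7, -0.4]
grip_width: -0.0003
t 5.42 tcp [ 0.4772 -0.0432  0.0167] rail mm [-168.8   88.5] F rail [-12.47   5.82  -0.38] rv [-0.74 -0.01  0.32]
n 21 rect [132.1  42.2] yaw rel -6.74 ctr [-114.6   -8.3] {'FL': array([-47.1,  94.5]), 'FR': array([ -72.9, -124. ]), 'NL': array([-156.4,  107.4]), 'NR': array([-182.2, -111.1])}
```

```bash
python3 -m handwheel '0 -2 0.3 0 0 0 0; 0 -4 0.6 0 0 0 0; 0 -6 0.8 0 0 0 0; 0 -8 1.1 0 0 0 0; 0 -10 1.4 0 0 0 0; 0 -12 1.7 0 0 0 0; 0 -14 2 0 0 0 0; 0 -15 2.1 0 0 0 0'
python3 - <<'E'
from h import *
st(); pose("pics/p4.png")
E
```

```text
clock: 6.48
tcp_pos: [0.4927, -0.0414, 0.0167]
orientation: [-2.238, 2.064, -0.13]
contact_force: [-12.4, 5.0, -1.2]
grip_width: 0.0001
t 6.47 tcp [ 0.4927 -0.0414  0.0167] rail mm [-153.2   89. ] F rail [-11.92   6.08  -1.19] rv [-0.7  -0.05  0.28]
n 21 rect [132.   42.2] yaw rel -13.44 ctr [-109.    -7.1] {'FL': array([-29.9,  87.1]), 'FR': array([ -81. , -126.9]), 'NL': array([-136.9,  112.6]), 'NR': array([-188. , -101.4])}
```

View pics/p4.png

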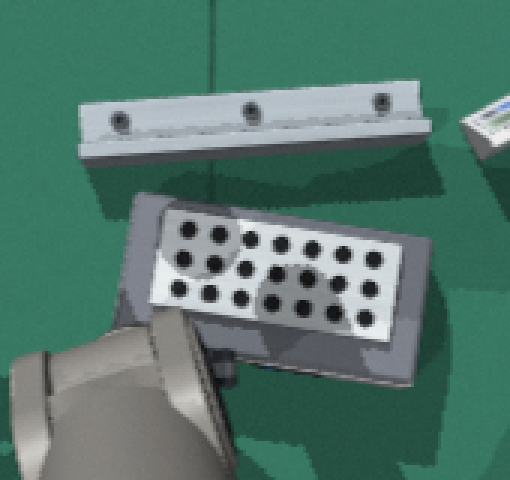

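```bash
python3 -m handwheel '0 20 -2.8 0 0 0 0; 20 40 -5.6 0 0 0 0; 60 58 -8.1 0 0 0 0; 110 65 -9.1 0 0 0 0; 150 65 -9.1 0 0 0 0; 169 65 -9.1 0 0 0 0; 169 65 -9.1 0 0 0 0'
python3 - <<'E'
from h import *
st(); pose()
E
```

```text
clock: 7.4
tcp_pos: [0.448, -0.2179, 0.0193]
orientation: [-2.225, 2.063, -0.146]
contact_force: [-0.2, 0.6, 0.4]
grip_width: -0.0001
t 7.4 tcp [ 0.448  -0.2179  0.0193] rail mm [-212.9  -83.1] F rail [-0.11  0.66  0.43] rv [0.11 0.08 0.56]
n 21 rect [132.1  42.2] yaw rel -13.72 ctr [-109.1   -6.9] {'FL': array([-29.5,  86.9]), 'FR': array([ -81.7, -126.9]), 'NL': array([-136.4,  113. ]), 'NR': array([-188.6, -100.8])}
```

```bash
python3 -m handwheel '-4 -5 0.7 0 0 0 0; -4 -10 1.4 0 0 0 0; -4 -11.5 1.6 0 0 0 0; -4 -13 1.8 0 0 0 0; -4 -14.5 2 0 0 0 0; -4 -16 2.2 0 0 0 0; -4 -17.5 2.4 0 0 0 0; -4 -19 2.6 0 0 0 0; -4 -21 2.9 0 0 0 0; -4 -23 3.2 0 0 0 0; -3 -25 3.5 0 0 0 0; -2 -27 3.8 0 0 0 0'
python3 - <<'E'
from h import *
st(); pose()
E
```

```text
clock: 8.95
tcp_pos: [0.4679, -0.2109, 0.017]
orientation: [-2.234, 2.066, -0.128]
contact_force: [-14.5, 2.2, 4.5]
grip_width: -0.0001
t 8.95 tcp [ 0.4679 -0.2109  0.017 ] rail mm [-192.5  -77.8] F rail [-14.3    3.39   4.53] rv [-0.69 -0.16  0.43]
n 21 rect [132.   42.2] yaw rel -13.4 ctr [-108.8   -7. ] {'FL': array([-29.8,  87.2]), 'FR': array([ -80.7, -126.8]), 'NL': array([-136.8,  112.7]), 'NR': array([-187.7, -101.3])}
```

```bash
python3 -m handwheel '0 -2 0.3 0 0 0 0; 1 -4 0.6 0 0 0 0; 2 -6 0.8 0 0 0 0; 3 -8 1.1 0 0 0 0; 4 -10 1.4 0 0 0 0; 5 -12 1.7 0 0 0 0'
python3 - <<'E'
from h import *
st(); pose()
E
```

```text
clock: 9.75
tcp_pos: [0.4792, -0.216, 0.0166]
orientation: [-2.234, 2.069, -0.127]
contact_force: [-15.9, -0.1, 4.7]
grip_width: 0.0
t 9.75 tcp [ 0.4792 -0.216   0.0166] rail mm [-181.7  -83.8] F rail [-15.82   1.27   4.71] rv [-0.8  -0.12  0.51]
n 21 rect [132.   42.2] yaw rel -8.56 ctr [-104.6   -7.3] {'FL': array([-33.8,  93.3]), 'FR': array([ -66.6, -124.2]), 'NL': array([-142.6,  109.7]), 'NR': array([-175.3, -107.9])}
```

```bash
python3 -m handwheel '1 -2 0.3 0 0 0 0; 3 -4 0.6 0 0 0 0; 4 -6 0.8 0 0 0 0; 6 -8 1.1 0 0 0 0; 7 -10 1.4 0 0 0 0; 8 -12 1.7 0 0 0 0; 9 -14 2 0 0 0 0; 10 -16 2.2 0 0 0 0; 11 -18 2.5 0 0 0 0; 12 -20 2.8 0 0 0 0; 13 -22 3.1 0 0 0 0; 14 -24 3.4 0 0 0 0'
python3 - <<'E'
from h import *
st(); pose()
E
```

```text
clock: 11.3
tcp_pos: [0.5049, -0.228, 0.0165]
orientation: [-2.234, 2.068, -0.127]
contact_force: [-13.8, -0.2, 4.6]
grip_width: -0.0002
t 11.3 tcp [ 0.5049 -0.228   0.0165] rail mm [-157.1  -97.9] F rail [-13.73   1.01   4.62] rv [-0.76 -0.12  0.47]
n 21 rect [ 42.3 132.1] yaw rel 2.47 ctr [-95.6 -10.3] {'FL': array([-45.4, 101.9]), 'FR': array([ -35.9, -117.9]), 'NL': array([-155.3,   97.2]), 'NR': array([-145.8, -122.6])}
```

```bash
python3 -m handwheel '1 -2 0.3 0 0 0 0; 2 -4 0.6 0 0 0 0; 3 -6 0.8 0 0 0 0; 4 -8 1.1 0 0 0 0; 5 -10 1.4 0 0 0 0; 6 -12 1.7 0 0 0 0; 6 -14 2 0 0 0 0; 6 -16 2.2 0 0 0 0; 6 -18 2.5 0 0 0 0; 6 -20 2.8 0 0 0 0; 6 -22 3.1 0 0 0 0; 6 -24 3.4 0 0 0 0'
python3 - <<'E'
from h import *
st(); pose()
E
```

```text
clock: 12.85
tcp_pos: [0.5297, -0.2352, 0.0166]
orientation: [-2.233, 2.071, -0.132]
contact_force: [-12.6, -8.9, 1.0]
grip_width: 0.0001
t 12.85 tcp [ 0.5297 -0.2352  0.0166] rail mm [-132.9 -107.3] F rail [-13.33  -7.76   1.04] rv [-0.71  0.08  0.6 ]
n 21 rect [ 42.2 131.9] yaw rel 12.35 ctr [-86.6 -12.3] {'FL': array([-56.4, 106.9]), 'FR': array([  -9.3, -108. ]), 'NL': array([-163.8,   83.4]), 'NR': array([-116.8, -131.5])}
```

```bash
python3 -m handwheel '0 20 -2.8 0 0 0 0; -10 40 -5.6 0 0 0 0; -50 55 -7.7 0 0 0 0; -100 60 -8.4 0 0 0 0; -150 60 -8.4 0 0 0 0; -172 58 -8.1 0 0 0 0; -172 58 -8.1 0 0 0 0'
python3 - <<'E'
from h import *
st(); pose("pics/p5.png")
E
```

```text
clock: 13.78
tcp_pos: [0.4656, -0.063, 0.0194]
orientation: [-2.233, 2.053, -0.144]
contact_force: [0.2, -0.4, -0.2]
grip_width: 0.0003
t 13.78 tcp [ 0.4656 -0.063   0.0194] rail mm [-182.1   69.8] F rail [ 0.18 -0.38 -0.25] rv [ 0.09 -0.05  0.11]
n 21 rect [ 42.4 132. ] yaw rel 12.88 ctr [-86.3 -12.5] {'FL': array([-57.2, 107. ]), 'FR': array([  -8.2, -107.4]), 'NL': array([-164.5,   82.5]), 'NR': array([-115.4, -132. ])}
```

View pics/p5.png

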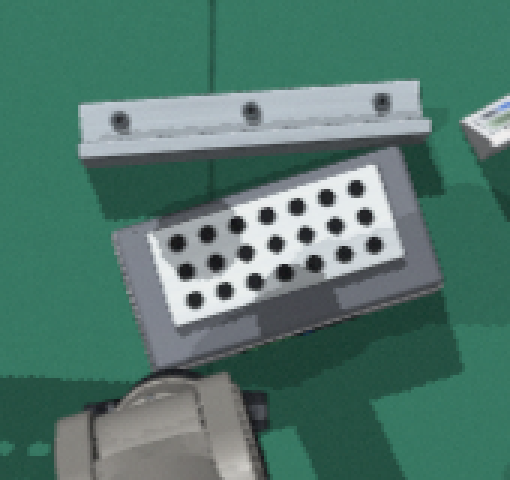

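The heater now has its right end ahead: its far-right corner is at (400,148), close to the rail's right end. The arm waits below the near-left corner at (155,370).

```bash
python3 -m handwheel '6 -2 0.3 0 0 0 0; 6 -4 0.6 0 0 0 0; 6 -5.5 0.8 0 0 0 0; 6 -7 1 0 0 0 0; 6 -8.5 1.2 0 0 0 0; 6 -10 1.4 0 0 0 0; 6 -11.5 1.6 0 0 0 0; 6 -13.5 1.9 0 0 0 0; 5 -15.5 2.2 0 0 0 0; 4 -17.5 2.5 0 0 0 0; 3 -19.5 2.8 0 0 0 0; 2 -21.5 3 0 0 0 0'
python3 - <<'E'
from h import *
st(); pose()
E
```

```text
clock: 15.32
tcp_pos: [0.4792, -0.0675, 0.0169]
orientation: [-2.236, 2.07, -0.132]
contact_force: [-14.4, -2.4, 5.2]
grip_width: -0.0001
t 15.32 tcp [ 0.4792 -0.0675  0.0169] rail mm [-168.9   64.1] F rail [-14.58  -1.19   5.23] rv [-0.79  0.13  0.47]
n 21 rect [ 42.6 132.1] yaw rel 12.02 ctr [-85.8 -12.1] {'FL': array([-54.9, 107. ]), 'FR': array([  -9.1, -108.2]), 'NL': array([-162.5,   84.1]), 'NR': array([-116.7, -131.1])}
```

```bash
python3 -m handwheel '-1 -2 0.3 0 0 0 0; -3 -4 0.6 0 0 0 0; -4 -6 0.8 0 0 0 0; -6 -8 1.1 0 0 0 0; -8 -10 1.4 0 0 0 0; -10 -12 1.7 0 0 0 0; -12 -14 2 0 0 0 0; -14 -16 2.2 0 0 0 0; -15 -18 2.5 0 0 0 0; -16 -20 2.8 0 0 0 0; -17 -22 3.1 0 0 0 0; -18 -24 3.4 0 0 0 0'
python3 - <<'E'
from h import *
st(); pose()
E
```

```text
clock: 16.88
tcp_pos: [0.5024, -0.0474, 0.0167]
orientation: [-2.236, 2.069, -0.132]
contact_force: [-13.6, -3.4, 2.7]
grip_width: 0.0
t 16.88 tcp [ 0.5024 -0.0474  0.0167] rail mm [-144.1   82.2] F rail [-13.82  -2.19   2.68] rv [-0.75  0.12  0.44]
n 21 rect [ 42.4 132.1] yaw rel 0.54 ctr [-78.3  -7.6] {'FL': array([-24.3, 102.9]), 'FR': array([ -22.2, -117.1]), 'NL': array([-134.3,  101.9]), 'NR': array([-132.2, -118.1])}
```

```bash
python3 -m handwheel '-1 -2 0.3 0 0 0 0; -2 -4 0.6 0 0 0 0; -3 -6 0.8 0 0 0 0; -4 -8 1.1 0 0 0 0; -5 -10 1.4 0 0 0 0; -5 -12 1.7 0 0 0 0; -5 -14 2 0 0 0 0; -5 -15.5 2.2 0 0 0 0'
python3 - <<'E'
from h import *
st(); pose("pics/p6.png")
E
```

```text
clock: 17.92
tcp_pos: [0.5165, -0.0397, 0.0164]
orientation: [-2.238, 2.068, -0.129]
contact_force: [-14.6, 1.3, 3.8]
grip_width: 0.0001
t 17.93 tcp [ 0.5165 -0.0397  0.0164] rail mm [-129.4   88.7] F rail [-14.47   2.59   3.84] rv [-0.86  0.04  0.36]
n 21 rect [132.   42.2] yaw rel -5.74 ctr [-73.6  -6.5] {'FL': array([-7.9, 97.4]), 'FR': array([ -29.9, -121.5]), 'NL': array([-117.3,  108.4]), 'NR': array([-139.3, -110.5])}
```

View pics/p6.png

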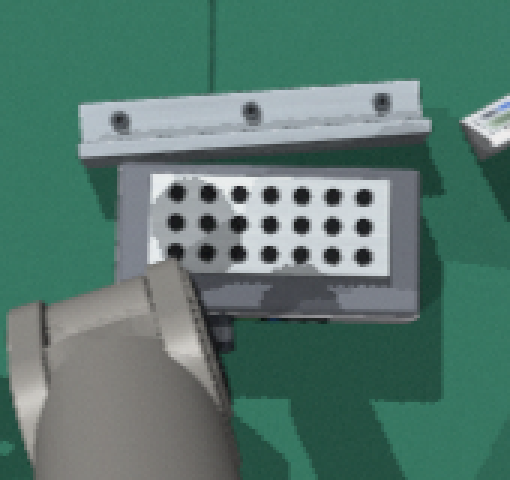

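```bash
python3 -m handwheel '0 -2 0.3 0 0 0 0; 0 -3.5 0.5 0 0 0 0; 0 -4 0.6 0 0 0 0'
python3 - <<'E'
from h import *
st(); pose()
E
```

```text
clock: 18.35
tcp_pos: [0.5206, -0.0383, 0.0163]
orientation: [-2.239, 2.066, -0.128]
contact_force: [-16.8, 5.0, 4.2]
grip_width: -0.0002
t 18.35 tcp [ 0.5206 -0.0383  0.0163] rail mm [-125.2   89.7] F rail [-16.32   6.45   4.19] rv [-0.84 -0.02  0.3 ]
n 21 rect [132.2  42.3] yaw rel -7.65 ctr [-72.3  -6.6] {'FL': array([-3.1, 95.1]), 'FR': array([ -32.5, -122.9]), 'NL': array([-112.2,  109.8]), 'NR': array([-141.5, -108.3])}
```

```bash
python3 -m handwheel '0 16 -2.2 0 0 0 0; 20 32 -4.5 0 0 0 0; 60 42 -5.9 0 0 0 0; 110 44 -6.2 0 0 0 0; 155 44 -6.2 0 0 0 0; 176 44 -6.2 0 0 0 0; 176 44 -6.2 0 0 0 0'
python3 - <<'E'
from h import *
st(); pose()
E
```

```text
clock: 19.27
tcp_pos: [0.4985, -0.2205, 0.0192]
orientation: [-2.225, 2.064, -0.147]
contact_force: [0.1, 0.1, 0.5]
grip_width: -0.0001
t 19.27 tcp [ 0.4985 -0.2205  0.0192] rail mm [-162.8  -90. ] F rail [0.15 0.14 0.49] rv [0.12 0.12 0.59]
n 21 rect [132.1  42.2] yaw rel -7.54 ctr [-72.3  -6.7] {'FL': array([-3.4, 95.1]), 'FR': array([ -32.2, -123. ]), 'NL': array([-112.4,  109.5]), 'NR': array([-141.3, -108.6])}
```

```bash
python3 -m handwheel '0 -4 0.6 0 0 0 0; 0 -8 1.1 0 0 0 0; 0 -10 1.4 0 0 0 0; 0 -12 1.7 0 0 0 0; 0 -14 2 0 0 0 0; 0 -16 2.2 0 0 0 0; 0 -18 2.5 0 0 0 0; 1 -20 2.8 0 0 0 0; 2 -22 3.1 0 0 0 0; 3 -24 3.3 0 0 0 0; 4 -26 3.6 0 0 0 0; 5 -28 3.9 0 0 0 0'
python3 - <<'E'
from h import *
st(); pose()
E
```

```text
clock: 20.82
tcp_pos: [0.5197, -0.2208, 0.0166]
orientation: [-2.234, 2.068, -0.128]
contact_force: [-13.7, -0.3, 4.1]
grip_width: 0.0001
t 20.82 tcp [ 0.5197 -0.2208  0.0166] rail mm [-141.7  -92.1] F rail [-13.73   0.85   4.09] rv [-0.74 -0.11  0.48]
n 21 rect [ 42.2 132.1] yaw rel -4.53 ctr [-70.   -7.5] {'FL': array([-6.4, 97.8]), 'FR': array([ -23.8, -121.5]), 'NL': array([-116.1,  106.5]), 'NR': array([-133.5, -112.8])}
```

```bash
python3 -m handwheel '1 -2 0.3 0 0 0 0; 2 -4 0.6 0 0 0 0; 3 -6 0.8 0 0 0 0; 4 -8 1.1 0 0 0 0; 5 -10 1.4 0 0 0 0; 6 -12 1.7 0 0 0 0; 7 -14 2 0 0 0 0; 7 -16 2.2 0 0 0 0'
python3 - <<'E'
from h import *
st(); pose()
E
```

```text
clock: 21.88
tcp_pos: [0.5362, -0.2279, 0.0165]
orientation: [-2.234, 2.069, -0.129]
contact_force: [-14.3, -4.7, 4.4]
grip_width: 0.0003
t 21.88 tcp [ 0.5362 -0.2279  0.0165] rail mm [-125.8 -100.5] F rail [-14.67  -3.42   4.36] rv [-0.75 -0.03  0.52]
n 21 rect [ 42.3 131.9] yaw rel 2.1 ctr [-64.3  -9.4] {'FL': array([-13.4, 102.5]), 'FR': array([  -5.3, -117.3]), 'NL': array([-123.3,   98.5]), 'NR': array([-115.2, -121.4])}
```

```bash
python3 -m handwheel '0 -1.5 0.2 0 0 0 0; 0 -3 0.4 0 0 0 0; 0 -4 0.6 0 0 0 0; 0 -4 0.6 0 0 0 0'
python3 - <<'E'
from h import *
st(); pose("pics/p7.png")
E
```

```text
clock: 22.42
tcp_pos: [0.5398, -0.2288, 0.0164]
orientation: [-2.233, 2.071, -0.13]
contact_force: [-14.3, -5.9, 3.1]
grip_width: 0.0001
t 22.43 tcp [ 0.5398 -0.2288  0.0164] rail mm [-122.4 -101.7] F rail [-14.71  -4.67   3.09] rv [-0.78  0.03  0.58]
n 21 rect [ 42.2 132.2] yaw rel 3.69 ctr [-63.2  -9.6] {'FL': array([-15.3, 103.7]), 'FR': array([  -1.2, -115.8]), 'NL': array([-125.1,   96.7]), 'NR': array([-111. , -122.9])}
```

View pics/p7.png

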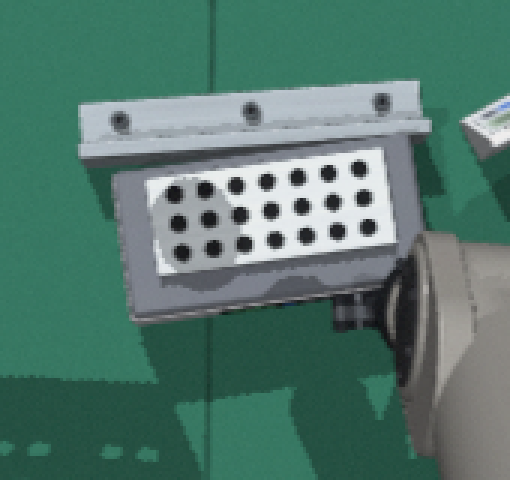

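The heater's far-right corner, near (415,140), is almost at the rail, and the left end is about 15 mm short. I'll nudge it until the force shows contact.

```bash
python3 -m handwheel '0 -1 0.1 0 0 0 0; 0 -2 0.3 0 0 0 0; 0 -2 0.3 0 0 0 0'
python3 - <<'E'
from h import *
st(); pose()
E
```

```text
clock: 22.85
tcp_pos: [0.5398, -0.2284, 0.0158]
orientation: [-2.235, 2.073, -0.125]
contact_force: [-18.3, -3.9, 5.5]
grip_width: 0.0
t 22.85 tcp [ 0.5398 -0.2284  0.0158] rail mm [-122.3 -101.3] F rail [-18.54  -2.33   5.5 ] rv [-1.   -0.01  0.6 ]
n 21 rect [ 42.2 132.1] yaw rel 3.7 ctr [-63.2  -9.6] {'FL': array([-15.4, 103.7]), 'FR': array([  -1.2, -115.9]), 'NL': array([-125.2,   96.6]), 'NR': array([-111., -123.])}
```

Force rose to 18.5 N with no motion, so the right corner touches the rail (my estimate reads -1.2 mm there). Now the left end.

```bash
python3 -m handwheel '0 14 -2 0 0 0 0; -20 26 -3.6 0 0 0 0; -65 32 -4.5 0 0 0 0; -115 34 -4.7 0 0 0 0; -160 34 -4.7 0 0 0 0; -181 33 -4.6 0 0 0 0; -181 33 -4.6 0 0 0 0'
python3 - <<'E'
from h import *
st(); pose()
E
```

```text
clock: 23.78
tcp_pos: [0.5028, -0.0458, 0.0195]
orientation: [-2.232, 2.053, -0.144]
contact_force: [0.3, 0.1, -1.0]
grip_width: 0.0001
t 23.77 tcp [ 0.5028 -0.0458  0.0195] rail mm [-143.6   83.7] F rail [ 0.3   0.1  -0.96] rv [ 0.13 -0.06  0.11]
n 21 rect [ 42.2 132.2] yaw rel 3.68 ctr [-63.2  -9.6] {'FL': array([-15.4, 103.7]), 'FR': array([  -1.2, -115.8]), 'NL': array([-125.1,   96.7]), 'NR': array([-111. , -122.9])}
```

```bash
python3 -m handwheel '5 -3 0.4 0 0 0 0; 5 -5 0.7 0 0 0 0; 5 -7 1 0 0 0 0; 5 -9 1.3 0 0 0 0; 5 -11 1.5 0 0 0 0; 5 -13 1.8 0 0 0 0; 4 -15 2.1 0 0 0 0; 3 -17 2.4 0 0 0 0; 2 -19 2.6 0 0 0 0; 1 -21 2.9 0 0 0 0; 0 -22 3.1 0 0 0 0'
python3 - <<'E'
from h import *
st(); pose()
E
```

```text
clock: 25.2
tcp_pos: [0.5172, -0.0484, 0.0167]
orientation: [-2.236, 2.069, -0.133]
contact_force: [-12.2, -4.0, 3.4]
grip_width: 0.0003
t 25.2 tcp [ 0.5172 -0.0484  0.0167] rail mm [-129.4   80. ] F rail [-12.48  -2.95   3.37] rv [-0.75  0.14  0.44]
n 21 rect [ 42.2 132.1] yaw rel 1.62 ctr [-62.   -9.2] {'FL': array([-10.1, 102.3]), 'FR': array([  -3.9, -117.6]), 'NL': array([-120.1,   99.2]), 'NR': array([-113.8, -120.7])}
```

```bash
python3 -m handwheel '-1 -2 0.3 0 0 0 0; -2 -4 0.6 0 0 0 0; -3 -5.5 0.8 0 0 0 0; -4 -7 1 0 0 0 0; -4 -8 1.1 0 0 0 0; -4 -8 1.1 0 0 0 0'
python3 - <<'E'
from h import *
st(); pose()
E
```

```text
clock: 26.0
tcp_pos: [0.5241, -0.0437, 0.0164]
orientation: [-2.237, 2.07, -0.131]
contact_force: [-15.2, -3.4, 3.1]
grip_width: 0.0005
t 26.0 tcp [ 0.5241 -0.0437  0.0164] rail mm [-122.2   84. ] F rail [-15.48  -2.09   3.13] rv [-0.83  0.13  0.43]
n 21 rect [ 42. 132.] yaw rel -1.57 ctr [-59.8  -8.6] {'FL': array([-1.8, 99.9]), 'FR': array([  -7.8, -120. ]), 'NL': array([-111.8,  102.9]), 'NR': array([-117.8, -117. ])}
```

```bash
python3 -m handwheel '0 -1 0.1 0 0 0 0; 0 -2 0.3 0 0 0 0; 0 -2 0.3 0 0 0 0'
python3 - <<'E'
from h import *
st(); pose()
E
```

```text
clock: 26.42
tcp_pos: [0.5242, -0.0435, 0.0158]
orientation: [-2.239, 2.072, -0.127]
contact_force: [-18.6, -1.5, 5.9]
grip_width: 0.0001
t 26.43 tcp [ 0.5242 -0.0435  0.0158] rail mm [-122.1   84.2] F rail [-18.64   0.13   5.92] rv [-1.04  0.13  0.43]
n 21 rect [ 42.1 132. ] yaw rel -1.58 ctr [-59.9  -8.6] {'FL': array([-1.9, 99.9]), 'FR': array([  -8., -120.]), 'NL': array([-111.9,  102.9]), 'NR': array([-117.9, -117. ])}
```

```bash
python3 -m handwheel '0 14 -2 0 0 0 0; 20 22 -3.1 0 0 0 0; 65 24 -3.3 0 0 0 0; 115 24 -3.3 0 0 0 0; 162 24 -3.3 0 0 0 0; 184 24 -3.3 0 0 0 0; 184 24 -3.3 0 0 0 0; 184 25 -3.5 0 0 0 0; 184 21 -2.9 0 0 0 0; 184 19 -2.6 0 0 0 0; 184 17 -2.3 0 0 0 0'
python3 - <<'E'
from h import *
st(); pose()
E
```

```text
clock: 27.85
tcp_pos: [0.5318, -0.2258, 0.0189]
orientation: [-2.23, 2.058, -0.144]
contact_force: [-0.3, -0.1, -0.7]
grip_width: -0.0002
t 27.85 tcp [ 0.5318 -0.2258  0.0189] rail mm [-130.  -98.] F rail [-0.35 -0.11 -0.68] rv [0.03 0.01 0.3 ]
n 21 rect [ 42.2 132. ] yaw rel -1.6 ctr [-59.7  -8.6] {'FL': array([-1.7, 99.8]), 'FR': array([  -7.8, -120.1]), 'NL': array([-111.7,  102.9]), 'NR': array([-117.8, -117. ])}
```

```bash
python3 -m handwheel '0 -1.5 0.2 0 0 0 0; 0 -3 0.4 0 0 0 0; 0 -4.5 0.6 0 0 0 0; 0 -6 0.8 0 0 0 0; 0 -7.5 1 0 0 0 0; 0 -9 1.3 0 0 0 0; 1 -10 1.4 0 0 0 0; 2 -11 1.5 0 0 0 0; 3 -12 1.7 0 0 0 0; 3 -12 1.7 0 0 0 0'
python3 - <<'E'
from h import *
st(); pose()
E
```

```text
clock: 29.15
tcp_pos: [0.5381, -0.2281, 0.0166]
orientation: [-2.233, 2.065, -0.131]
contact_force: [-10.3, 0.1, 1.5]
grip_width: -0.0002
t 29.15 tcp [ 0.5381 -0.2281  0.0166] rail mm [-124.  -100.9] F rail [-10.3    0.95   1.47] rv [-0.58 -0.11  0.43]
n 21 rect [ 42.1 132. ] yaw rel -0.32 ctr [-58.6  -9.2] {'FL': array([ -3. , 100.5]), 'FR': array([  -4.2, -119.5]), 'NL': array([-113. ,  101.1]), 'NR': array([-114.2, -118.9])}
```

```bash
python3 -m handwheel '0 -1 0.1 0 0 0 0; 0 -2 0.3 0 0 0 0; 1 -3 0.4 0 0 0 0; 1 -4 0.6 0 0 0 0; 1 -4.5 0.6 0 0 0 0; 1 -4.5 0.6 0 0 0 0'
python3 - <<'E'
from h import *
st(); pose()
E
```

```text
clock: 29.95
tcp_pos: [0.5407, -0.2293, 0.0162]
orientation: [-2.235, 2.068, -0.127]
contact_force: [-14.4, -0.9, 3.7]
grip_width: -0.0002
t 29.95 tcp [ 0.5407 -0.2293  0.0162] rail mm [-121.5 -102.3] F rail [-14.45   0.34   3.72] rv [-0.79 -0.11  0.48]
n 21 rect [ 42.2 132.1] yaw rel 0.73 ctr [-57.8  -9.6] {'FL': array([ -4.2, 101.1]), 'FR': array([  -1.4, -118.9]), 'NL': array([-114.2,   99.7]), 'NR': array([-111.4, -120.3])}
```

```bash
python3 -m handwheel '0 -1 0.1 0 0 0 0; 0 -1.5 0.2 0 0 0 0; 0 -1.5 0.2 0 0 0 0'
python3 - <<'E'
from h import *
st(); pose()
E
python3 -m handwheel '0 14 -2 0 0 0 0; -20 20 -2.8 0 0 0 0; -65 21 -2.9 0 0 0 0; -115 21 -2.9 0 0 0 0; -162 21 -2.9 0 0 0 0; -184 21 -2.9 0 0 0 0; -184 21 -2.9 0 0 0 0; -184 19 -2.6 0 0 0 0; -184 17 -2.3 0 0 0 0'
python3 - <<'E'
from h import *
st(); pose()
E
```

```text
clock: 30.38
tcp_pos: [0.5407, -0.2295, 0.0157]
orientation: [-2.235, 2.07, -0.124]
contact_force: [-18.5, 0.4, 5.4]
grip_width: 0.0003
t 30.38 tcp [ 0.5407 -0.2295  0.0157] rail mm [-121.5 -102.5] F rail [-18.37   2.02   5.36] rv [-0.95 -0.11  0.51]
n 21 rect [ 42.2 132. ] yaw rel 0.78 ctr [-57.9  -9.7] {'FL': array([ -4.4, 101.1]), 'FR': array([  -1.4, -118.9]), 'NL': array([-114.4,   99.6]), 'NR': array([-111.4, -120.4])}
clock: 31.55
tcp_pos: [0.5186, -0.0482, 0.019]
orientation: [-2.227, 2.062, -0.145]
contact_force: [-0.2, -0.3, 0.4]
grip_width: 0.0001
t 31.55 tcp [ 0.5186 -0.0482  0.019 ] rail mm [-128.1   80.1] F rail [-0.27 -0.25  0.37] rv [0.05 0.05 0.48]
n 21 rect [ 42.2 132. ] yaw rel 0.69 ctr [-57.8  -9.6] {'FL': array([ -4.1, 101.1]), 'FR': array([  -1.5, -118.9]), 'NL': array([-114.1,   99.8]), 'NR': array([-111.5, -120.2])}
```

```bash
python3 -m handwheel '0 -1.5 0.2 0 0 0 0; 0 -3 0.4 0 0 0 0; 0 -4.5 0.6 0 0 0 0; 0 -6 0.8 0 0 0 0; 0 -7.5 1 0 0 0 0; 0 -9 1.3 0 0 0 0; 0 -10 1.4 0 0 0 0; 0 -10 1.4 0 0 0 0'
python3 - <<'E'
from h import *
st(); pose()
E
```

```text
clock: 32.6
tcp_pos: [0.5229, -0.0468, 0.0172]
orientation: [-2.235, 2.065, -0.135]
contact_force: [-10.1, -0.4, 2.6]
grip_width: 0.0003
t 32.6 tcp [ 0.5229 -0.0468  0.0172] rail mm [-123.6   81. ] F rail [-10.11   0.44   2.65] rv [-0.55  0.06  0.38]
n 21 rect [ 42.3 132. ] yaw rel 0.67 ctr [-57.7  -9.5] {'FL': array([ -4. , 101.1]), 'FR': array([  -1.4, -118.9]), 'NL': array([-114. ,   99.8]), 'NR': array([-111.4, -120.1])}
```

```bash
python3 -m handwheel '0 -1 0.1 0 0 0 0; 0 -2 0.3 0 0 0 0; 0 -3 0.4 0 0 0 0; 0 -4 0.6 0 0 0 0; 0 -4.5 0.6 0 0 0 0; 0 -4.5 0.6 0 0 0 0'
python3 - <<'E'
from h import *
st(); pose()
E
```

```text
clock: 33.4
tcp_pos: [0.5248, -0.0464, 0.0163]
orientation: [-2.238, 2.068, -0.13]
contact_force: [-15.0, 0.2, 4.9]
grip_width: -0.0001
t 33.4 tcp [ 0.5248 -0.0464  0.0163] rail mm [-121.7   81.3] F rail [-14.9    1.47   4.89] rv [-0.84  0.06  0.37]
n 21 rect [ 42.2 132.2] yaw rel -0.08 ctr [-57.2  -9.6] {'FL': array([ -2. , 100.3]), 'FR': array([  -2.4, -119.7]), 'NL': array([-112. ,  100.4]), 'NR': array([-112.4, -119.6])}
```

```bash
python3 -m handwheel '0 -1 0.1 0 0 0 0; 0 -1.5 0.2 0 0 0 0; 0 -1.5 0.2 0 0 0 0'
python3 - <<'E'
from h import *
st(); pose()
E
python3 -m handwheel '0 14 -2 0 0 0 0; 20 20 -2.8 0 0 0 0; 65 21 -2.9 0 0 0 0; 115 21 -2.9 0 0 0 0; 162 21 -2.9 0 0 0 0; 182 21 -2.9 0 0 0 0; 182 21 -2.9 0 0 0 0; 182 19 -2.6 0 0 0 0; 182 17 -2.3 0 0 0 0'
python3 - <<'E'
from h import *
st(); pose()
E
```

```text
clock: 33.83
tcp_pos: [0.5248, -0.0466, 0.0158]
orientation: [-2.24, 2.07, -0.127]
contact_force: [-17.4, -0.2, 5.0]
grip_width: 0.0
t 33.83 tcp [ 0.5248 -0.0466  0.0158] rail mm [-121.7   81.1] F rail [-17.32   1.32   4.96] rv [-1.    0.08  0.38]
n 21 rect [ 42.3 132.2] yaw rel -0.13 ctr [-57.2  -9.5] {'FL': array([ -2. , 100.3]), 'FR': array([  -2.4, -119.7]), 'NL': array([-112. ,  100.6]), 'NR': array([-112.4, -119.4])}
clock: 35.0
tcp_pos: [0.5321, -0.2265, 0.0189]
orientation: [-2.231, 2.056, -0.143]
contact_force: [-0.8, 0.5, 0.4]
grip_width: 0.0003
t 35.0 tcp [ 0.5321 -0.2265  0.0189] rail mm [-129.8  -98.8] F rail [-0.79  0.61  0.41] rv [ 0.05 -0.03  0.21]
n 21 rect [ 42.1 132.1] yaw rel -0.14 ctr [-57.1  -9.7] {'FL': array([ -1.9, 100.1]), 'FR': array([  -2.4, -119.9]), 'NL': array([-111.9,  100.4]), 'NR': array([-112.4, -119.6])}
```

```bash
python3 -m handwheel '0 -2 0.3 0 0 0 0; 0 -4 0.6 0 0 0 0; 0 -6 0.8 0 0 0 0; 0 -7.5 1 0 0 0 0; 0 -9 1.3 0 0 0 0; 0 -10.5 1.5 0 0 0 0; 0 -12 1.7 0 0 0 0; 0 -13.5 1.9 0 0 0 0; 0 -14.5 2 0 0 0 0; 0 -15.5 2.2 0 0 0 0; 0 -15.5 2.2 0 0 0 0'
python3 - <<'E'
from h import *
st(); pose()
E
```

```text
clock: 36.42
tcp_pos: [0.5406, -0.2279, 0.0165]
orientation: [-2.234, 2.068, -0.13]
contact_force: [-12.9, -1.2, 4.2]
grip_width: -0.0004
t 36.42 tcp [ 0.5406 -0.2279  0.0165] rail mm [-121.5 -100.9] F rail [-12.99  -0.09   4.17] rv [-0.68 -0.06  0.48]
n 21 rect [ 42.2 131.9] yaw rel 0.18 ctr [-56.9  -9.8] {'FL': array([ -2.3, 100.4]), 'FR': array([  -1.6, -119.6]), 'NL': array([-112.3,  100. ]), 'NR': array([-111.6, -120. ])}
```

```bash
python3 -m handwheel '0 -1 0.1 0 0 0 0; 0 -2 0.3 0 0 0 0; 0 -2 0.3 0 0 0 0'
python3 - <<'E'
from h import *
st(); pose("pics/p8.png")
E
python3 -m handwheel '0 12 -2 0 0 0 0; 0 30 -4 0 0 0 0; 0 40 -6 0 0 0 0; 0 40 -6 0 0 0 0'
python3 - <<'E'
from h import *
st(); pose("pics/p9.png")
f=grab_frame("scene");cv2.imwrite("pics/s9.png",cv2.resize(f["pixels"][115:265,170:350,::-1],None,fx=4,fy=4,interpolation=cv2.INTER_CUBIC))
f=grab_frame("top");cv2.imwrite("pics/t9.png",cv2.resize(f["pixels"][110:235,195:345,::-1],None,fx=4,fy=4,interpolation=cv2.INTER_CUBIC))
E
```

```text
clock: 36.85
tcp_pos: [0.5406, -0.2279, 0.0158]
orientation: [-2.235, 2.07, -0.126]
contact_force: [-16.7, -0.5, 5.3]
grip_width: -0.0001
t 36.85 tcp [ 0.5406 -0.2279  0.0158] rail mm [-121.4 -100.9] F rail [-16.69   0.95   5.29] rv [-0.88 -0.08  0.52]
n 21 rect [ 42.2 132. ] yaw rel 0.18 ctr [-56.9  -9.8] {'FL': array([ -2.2, 100.4]), 'FR': array([  -1.6, -119.6]), 'NL': array([-112.2,  100. ]), 'NR': array([-111.6, -120. ])}
clock: 37.4
tcp_pos: [0.5083, -0.2306, 0.0193]
orientation: [-2.229, 2.06, -0.144]
contact_force: [0.1, 0.3, -0.3]
grip_width: -0.0001
t 37.4 tcp [ 0.5083 -0.2306  0.0193] rail mm [-153.9 -100.8] F rail [ 0.17  0.24 -0.3 ] rv [0.03 0.04 0.4 ]
n 21 rect [ 42.1 132.1] yaw rel 0.02 ctr [-57.   -9.7] {'FL': array([ -2. , 100.3]), 'FR': array([  -1.9, -119.7]), 'NL': array([-112. ,  100.3]), 'NR': array([-111.9, -119.7])}
```

View pics/t9.png

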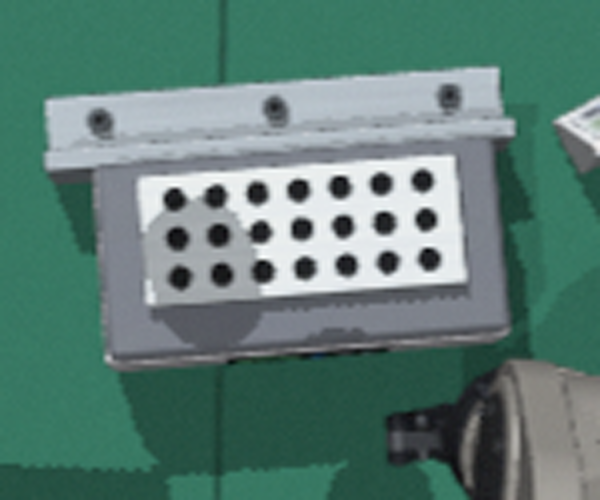

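View pics/s9.png

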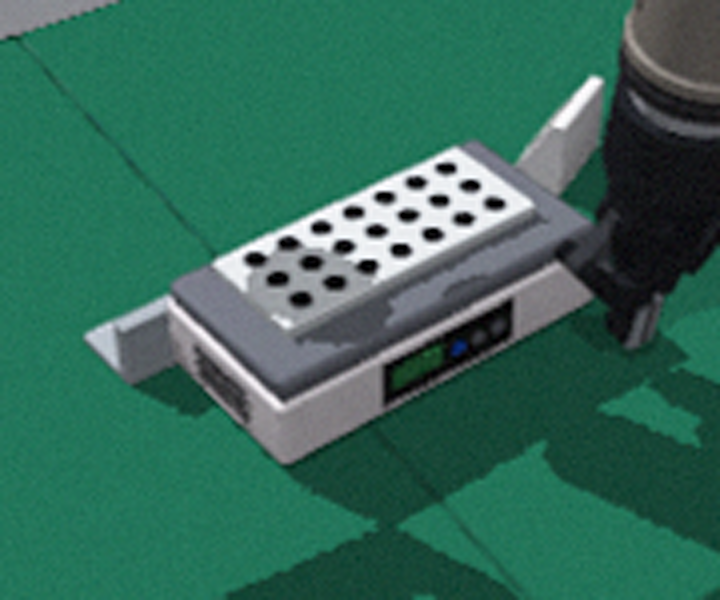

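Both views show the far face against the rail along its whole length. The fingertips, at about (400,440) in the top view, are clear of the heater. A last check that the timer and bottle haven't moved, then I'll hand in.

```bash
python3 - <<'E'
from h import *
from bench import workorder
f=grab_frame("top"); a=cv2.imread("pics/top0.png")[:,:,::-1].astype(int); b=f["pixels"].astype(int)
for n,(x0,y0,x1,y1) in dict(timer=(332,124,372,156),bottle=(352,208,404,248)).items():
    A,B=[cv2.cvtColor(v[y0:y1,x0:x1].astype(np.uint8),cv2.COLOR_RGB2GRAY).astype(np.float32) for v in (a,b)]
    print(n,cv2.phaseCorrelate(A,B),np.abs(A-B).mean())
st()
workorder.hand_in()
E
```

```text
timer ((-0.006427662243272181, 0.021660754973087393), 0.9357942817732692) 1.75625
bottle ((0.4072324096828197, 0.032260821894546154), 0.12686280652328774) 37.447117
t 37.6 tcp [ 0.5097 -0.2301  0.0194] rail mm [-152.4 -100.5] F rail [ 0.31  0.63 -0.16] rv [0.09 0.02 0.34]
the job is handed in; nothing more can be done
```

```bash
python3 - <<'E'
from h import *
a=cv2.imread("pics/scene0.png")[:,:,::-1]; b=grab_frame("scene")["pixels"]
for v in (a,b):
    h=cv2.cvtColor(v[130:160,370:405].copy(),cv2.COLOR_RGB2HSV); m=(h[...,0]>105)&(h[...,0]<130)&(h[...,1]>150); ys,xs=np.nonzero(m); print(m.sum(),xs.mean()+370,ys.mean()+130)
E
```

```text
the job is handed in; nothing more can be done
```

I walked the heater to the rail by pushing its near face at alternate ends, and handed the job in at 37.6 s. The hand-in gave no verdict.

| Push | End pushed | Angle to the rail afterwards |
|---|---|---|
| 1 | Left | 13.4° left end ahead |
| 2 | Right | 12.4° right end ahead |
| 3 | Left | 7.7° left end ahead |
| Closing | Right, left, right, left, right | 3.7°, 1.6°, 0.8°, 0.1°, then flush |

- **Force:** readings, taken only at the end of each move, reached about 19.6 N in total against the 24 N limit. In the closing pushes the force rose while the heater stayed still, which showed each end touching the rail.
- **Flush and square:** the last view put the heater 0.02° out of square. Both far corners read about 2 mm short of the rail. The left corner matched its earlier touching reading, and the right was 0.5 to 0.7 mm short of its own (−1.2 to −1.4 mm). I take that as a camera offset, so I put the real gap at under 1 mm.
- **Other conditions:** the heater's middle was about 10 mm from the rail's middle, and the gripper was clear by about 30 mm.
- **Timer and bottle:** the timer had not moved in the images. My bottle check was inconclusive: the image comparison there did not match, probably because the arm covered it. The camera was closed when I tried again after hand-in. I planned the arm's path clear of the bottle and felt no unexpected force.

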